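# Put the lids back on the onggi jars

### The arm

A 7-joint arm with a two-finger parallel gripper is mounted at the origin on the work surface. World frame = base frame: x ahead of the robot, y to its left, z up, the work surface at z = 0. Lengths are in mm, angles in rad, forces in N, time in s.
With the tool pointing down it reaches from about 400 to 875 mm from the base axis. Payload 4.4 kg.
Tool frame: the origin (TCP) lies where the fingers leave the gripper's body, on its centre line; the fingertips stand 73 mm ahead of it and the grasp point (between the pads) lies 54 mm ahead of it; z points along the fingers, y is the line along which they close (so a half turn about z gives the same grasp; the last joint's range is limited). The gripper opens to 85 mm and grips with 20 to 120 N. Pads are 22 mm wide; open, the fingers measure 114 mm over their backs; the gripper's body (76 mm by 85 mm) begins 54 mm behind the grasp point. The pads swing forward as they close: fully open they stand 13 mm farther back than shut.
Start: joints at [1.275, 0.628, 0.038, 1.517, -0.027, 0.996, -0.02], TCP at [148.083, -632.92, 303.913] pointing down, gripper open.
Joint ranges: [-3.06, 3.06], [-0.37, 2.12], [-1.25, 1.32], [0.18, 2.47], [-1.1, 4.24], [0.23, 1.98], [-2.94, 2.94]. Speed limits (rad/s): [2.57, 2.57, 3.14, 3.14, 3.14, 3.14, 3.14].

### API

Orientations are given as a unit quaternion [w, x, y, z].
In Python, from bench import bot gives the robot as it stands.
- The arm moves only by the shell command python3 -m pendant 'ROWS' [FORCE]. ROWS is JSON, a list of rows, each a list of 5 numbers: the shift along the tool's x, y, z each as a share of 0.3 m, from -1 to 1, then the turn about the tool's z as a share of 90 degrees, from -1 to 1, then the gripper's target within -1 to 1 (fully open at 1, half-way at 0, shut at -1). A call has 1 to 10 rows; each row is the pose to reach, as a shift and turn from the pose commanded when the call began, along the tool's axes at that moment; what a row does not reach only later rows make up. A row lasts 1/8 s, in which the tool goes at most 62.5 mm and 10.7 degrees, less where a joint would pass 70% of its speed; a pose out of reach is approached as far as the arm can. A call with a number of a shift or a turn outside -1 to 1 is refused whole. A call with a gripper value outside its range is refused whole. The fingers move at their own pace and stop on an object; FORCE is the grip in N (left out, the last holds). Time passes only in rows, so rows that repeat a pose let the fingers close. It gives the time, the measured TCP pose, the force, the opening and the grip force at its end, in the units of the state.
- bot.get_state(): the state, without advancing time (a new reading comes with each control period).
- bot.grab_frame(name): name is "scene" or "top" or "wrist"; returns the picture (420x560x3 uint8, red, green, blue); there is no depth.
- bot.camera_model(name): a dict with "fx", "fy", "cx", "cy" (pixels), "origin" and "attitude" of the camera in the world. Camera axes: x right, y up, looking along -z (the intrinsics and any distortion apply to the point x, -y, -z); pixel columns grow to the right and rows downward; lengths in mm; the calibration is good to about 2 mm. A picture is of the moment at which its call begins: read the wrist's pose just before it. camera_model takes no time and is no camera call; for the wrist camera it gives the pose at the moment of the call.
- bot.job_done(): hands the job in; it is judged then, once.
The state is a dict: "time_s": time; "joint_positions": joint angles; "qd": joint speeds; "effort": joint torques, N m; "position": TCP position; "eef_rot": TCP orientation; "ft_force": force on the tool from outside, world axes, zero at the start; "moment": the same for the moment, N m; "opening": finger opening in mm; "grasp_force": force on a finger pad.
Only numpy, scipy, OpenCV 4.12 (cv2) and the standard library are available. Lean on these libraries where they do the work, as an engineer would, in place of code of your own. Each camera call takes 0.05 s, during which the arm holds its last target. There are 200 camera calls.

### The job

The washed onggi jars are dry: close all three, putting each brown onggi lid, knob up, on the jar it fits so that it sits flat and fully down on the rim. Lower the lids gently, never let one drop, leave the jars standing where they are, and do not disturb the white tub lid, the steel bowl or the tongs.

Things in the scene. Friction and masses are not known exactly. Their poses are not given: they have to be found in the camera images.
- lid_large_knob (a point): The large brown onggi lid, 0.3 to 0.48 kg, lying knob up: 144 mm across, 46 mm high; skirt 18 mm high (136 mm inside, 12 mm deep), low dome 4 mm, upright round knob 30 mm across, 24 mm high. The point is the knob's centre, 34 mm above the skirt's lower edge; z up. Fully down on the large jar, the skirt hangs loosely round the rim and this point is 22 mm above the jar's mouth point.
- lid_medium_knob (a point): The medium brown onggi lid, 0.19 to 0.3 kg, lying knob up: 116 mm across, 46 mm high; skirt 18 mm high (108 mm inside, 12 mm deep), low dome 4 mm, upright round knob 26 mm across, 24 mm high. The point is the knob's centre, 34 mm above the skirt's lower edge; z up. Fully down on the medium jar, the skirt hangs loosely round the rim and this point is 22 mm above the jar's mouth point.
- lid_small_knob (a point): The small brown onggi lid, 0.1 to 0.17 kg, lying knob up: 88 mm across, 46 mm high; skirt 18 mm high (80 mm inside, 12 mm deep), low dome 4 mm, upright round knob 22 mm across, 24 mm high. The point is the knob's centre, 34 mm above the skirt's lower edge; z up. Fully down on the small jar, the skirt hangs loosely round the rim and this point is 22 mm above the jar's mouth point.
- jar_large_mouth (a point): The large empty brown onggi jar, open, standing loose on the worktop (1.0 to 1.6 kg): 135 mm high, belly 152 mm across, round rim 116 mm across outside and about 98 mm inside. The point is the centre of its mouth, level with the top of the rim. z up.
- jar_medium_mouth (a point): The medium empty brown onggi jar, open, standing loose on the worktop (0.6 to 1.0 kg): 112 mm high, belly 122 mm across, round rim 88 mm across outside and about 70 mm inside. The point is the centre of its mouth, level with the top of the rim. z up.
- jar_small_mouth (a point): The small empty brown onggi jar, open, standing loose on the worktop (0.35 to 0.56 kg): 92 mm high, belly 92 mm across, round rim 60 mm across outside and about 42 mm inside. The point is the centre of its mouth, level with the top of the rim. z up.
- tub_lid_mid (a point): Loose white plastic tub lid, a flat disc 116 mm across and 13 mm high with a small tab and no knob, lying flat; not an onggi lid. The point is its centre, 6 mm above the worktop.
- bowl_mid (a point): Loose thin steel bowl, empty and upright, 124 mm across the rim and 48 mm high. The point is on its axis, half-way up.
- tongs_mid (a point): Loose small steel tongs lying on the worktop, 157 mm long, about 40 mm wide at the open tips, 16 mm high. The point is half-way along and half-way up; x points to the tips.
Mind the look-alikes: they are no part of the job. What is shaped like the part that bears lid_small_knob but red is not meant.

How it is judged (in metres and radians):
At the end, for the whole second after the job is handed in: Each of the three onggi lids sits on the jar of its own size: knob axis within 14 mm of the centre of the mouth, knob point 18 to 26 mm above it (22 mm when fully down), lid and jar upright within 0.08 rad, released and at rest (horizontal distance between lid_large_knob and jar_large_mouth below 0.014 m and z of lid_large_knob in the frame of jar_large_mouth between 0.018 and 0.026 m and angle between each of lid_large_knob, jar_large_mouth, lid_medium_knob, jar_medium_mouth, lid_small_knob, jar_small_mouth's own z axis and vertical below 0.08 rad and linear speed of each of lid_large, jar_large, lid_medium, jar_medium, lid_small, jar_small below 0.02 m/s and contact force between the fingers and lid_large below 0.1 N and horizontal distance between lid_medium_knob and jar_medium_mouth below 0.014 m and z of lid_medium_knob in the frame of jar_medium_mouth between 0.018 and 0.026 m and contact force between the fingers and lid_medium below 0.1 N and horizontal distance between lid_small_knob and jar_small_mouth below 0.014 m and z of lid_small_knob in the frame of jar_small_mouth between 0.018 and 0.026 m and contact force between the fingers and lid_small below 0.1 N); the robot touches nothing.
It fails at once if A lid is let drop: it moves faster than 0.7 m/s (a fall of about 25 mm) with no finger touching it ((linear speed of lid_large above 0.7 m/s and contact force between the fingers and lid_large below 0.05 N) or (linear speed of lid_medium above 0.7 m/s and contact force between the fingers and lid_medium below 0.05 N) or (linear speed of lid_small above 0.7 m/s and contact force between the fingers and lid_small below 0.05 N)).
It fails at once if A jar is pushed or knocked: its mouth moves more than 30 mm from where it stood (distance of any of jar_large_mouth, jar_medium_mouth, jar_small_mouth from where it was at the start of the episode above 0.03 m).
It fails at once if The white tub lid, the steel bowl or the tongs are moved more than 30 mm (distance of any of tub_lid_mid, bowl_mid, tongs_mid from where it was at the start of the episode above 0.03 m).
It also fails if it takes over 96 s, if anything falls off the work surface, if the arm or the gripper's body presses on something with over 40 N, if the wrist force passes 120 N, or if a joint passes its speed limit or range.

## Working session

There is one attempt and no reset: what is moved stays moved. The work goes in short steps, Python scripts to look and compute and a shell command to move; the robot and the scene stay as the last step left them, time stands still between calls to the robot, and variables do not carry over. Pictures are saved under pics/ and viewed, at most 14 in all, crops included, and the job is handed in when it is done.

```bash
mkdir -p pics
python3 - <<'E'
from bench import bot
import cv2
for n in("top","scene"):
    im=bot.grab_frame(n); cv2.imwrite(f"pics/{n}0.png",im[:,:,::-1]); print(n,bot.camera_model(n))
print(bot.get_state())
E
```

```text
top {'fx': 424.4109248111944, 'fy': 424.4109248111944, 'cx': 282.68208724542325, 'cy': 214.95749052326653, 'origin': array([ 301.57927581,  -26.48860917, 1504.83968033]), 'attitude': array([-0.70071167, -0.057795  ,  0.05486579,  0.70898   ])}
scene {'fx': 408.85340101611365, 'fy': 408.85340101611365, 'cx': 283.53674865243977, 'cy': 211.0920645705183, 'origin': array([1030.82279934, -540.41030352,  868.68189291]), 'attitude': array([0.84858368, 0.35466015, 0.14206542, 0.36597722])}
{'time_s': 0.1, 'joint_positions': array([ 1.27519691,  0.62929036,  0.03846521,  1.51827721, -0.02699486,
        0.99632095, -0.01999668]), 'qd': array([ 0.00036757, -0.00096158, -0.00062684, -0.00373654, -0.00115992,
       -0.00112395, -0.00068981]), 'effort': array([ 2.53646169e-03, -5.64541090e+01,  1.23055927e+00, -1.93973726e+01,
        1.13454953e-02,  5.42781185e-03, -6.19386356e-06]), 'position': array([ 147.97509685, -632.47284487,  303.05457917]), 'eef_rot': array([-8.80485773e-04,  9.93406505e-01,  1.14641728e-01, -1.20106792e-04]), 'ft_force': array([-0.41543076,  0.54583833,  0.04353076]), 'moment': array([-0.02501682,  0.03341354,  0.05881489]), 'grasp_force': 0.0, 'opening': 85.7574432059485}
```

View pics/top0.png

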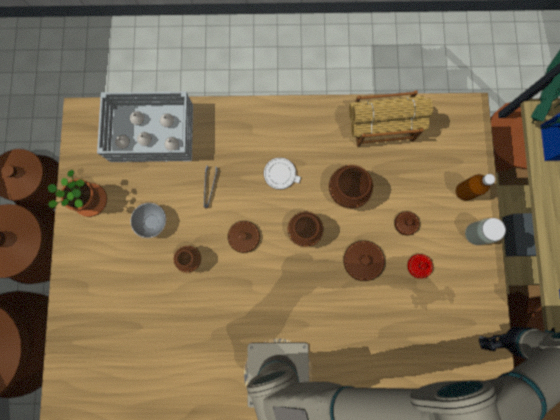

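View pics/scene0.png

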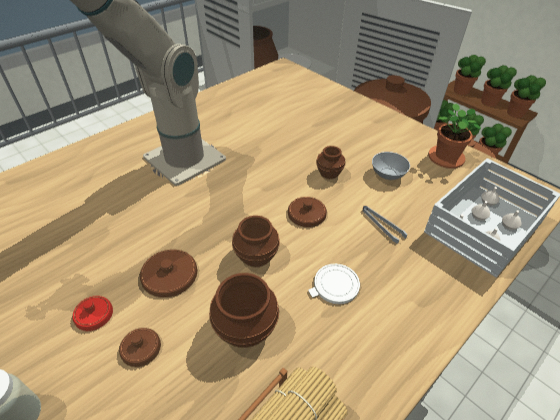

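Top view:
- Brown lids: large (364,260), medium (244,236), small (407,223).
- The red disc at (420,266) is the look-alike for the small lid. The one meant is the brown lid at (407,223).
- Jars: large (350,187), medium (305,229), small (187,259).
- To avoid: tub lid (281,173), tongs (210,187), bowl (149,220).

Next I'll enlarge both views to confirm and to pick points.

Run:
```python
import cv2
a=cv2.imread("pics/top0.png")[155:295,165:445]; cv2.imwrite("pics/topc.png",cv2.resize(a,None,fx=2.8,fy=2.8,interpolation=cv2.INTER_CUBIC))
a=cv2.imread("pics/scene0.png")[135:375,60:380]; cv2.imwrite("pics/scenec.png",cv2.resize(a,None,fx=2.5,fy=2.5,interpolation=cv2.INTER_CUBIC))
```

```text
(no output)
```

View pics/topc.png

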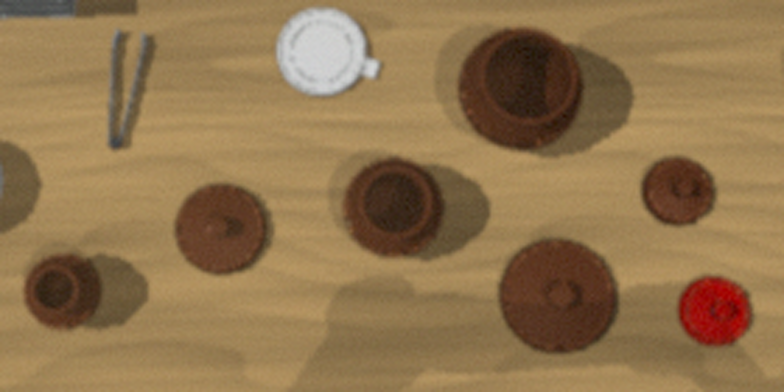

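View pics/scenec.png

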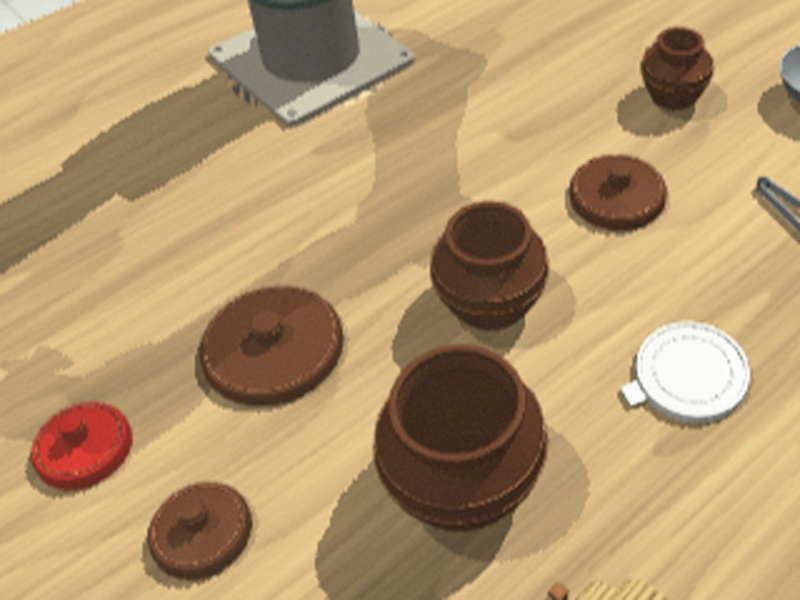

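The crops agree. The small brown lid is at crop (678,190) top and (200,530) scene, clearly brown, and the red one is separate. I'm triangulating the knobs and mouths.

```bash
cat > h.py <<'E'
from bench import bot
import numpy as np, cv2
from scipy.spatial.transform import Rotation as R
def rot(q): return R.from_quat(np.roll(q,-1)).as_matrix()
def P(m):
    r=rot(m["attitude"])@np.diag([1,-1,-1]); K=np.array([[m["fx"],0,m["cx"]],[0,m["fy"],m["cy"]],[0,0,1]])
    return K@np.c_[r.T,-r.T@m["origin"]]
def tri(ma,a,mb,b):
    X=cv2.triangulatePoints(P(ma),P(mb),np.array(a,float).reshape(2,1),np.array(b,float).reshape(2,1)); return (X[:3]/X[3]).ravel()
def proj(m,X):
    u=P(m)@np.r_[X,1]; return u[:2]/u[2]
def plane(m,px,z):
    p=P(m); d=np.linalg.solve(p[:,:3],[px[0],px[1],1]); return m["origin"]+d*(z-m["origin"][2])/d[2]
def rel(target):  # rows shares from the current pose to put TCP at target (measured)
    s=bot.get_state(); return rot(s["eef_rot"]).T@(np.array(target)-s["position"])/300
E
python3 - <<'E'
from h import *
t,s=bot.camera_model("top"),bot.camera_model("scene")
for n,a,b in [("lidL",(562,293),(266,328)),("lidM",(228,226),(618,181)),("lidS",(685,187),(194,517)),("jarL",(531,75),(457,403)),("jarM",(397,201),(489,234)),("jarS",(56,289),(681,42)),("tub",(321,52),(692,372)),("red",(718,308),(72,430))]:
    a=np.array(a)/2.8+[165,155]; b=np.array(b)/2.5+[60,135]
    X=tri(t,a,s,b); print(n,X.round(0),(proj(t,X)-a).round(1),np.hypot(*X[:2]).round())
w=bot.camera_model("wrist"); st=bot.get_state(); print(w,rot(st["eef_rot"]).T@(w["origin"]-st["position"]),"\n",rot(st["eef_rot"]).round(3))
E
```

```text
lidL [ 379. -306.   31.] [-0.1 -0.1] 487.0
lidM [470. 109.  28.] [-0.8 -0.8] 482.0
lidS [ 510. -465.   29.] [-0.6 -0.3] 690.0
jarL [ 632. -261.  130.] [-0.4 -0.3] 684.0
jarM [ 487. -100.  105.] [-0.4 -0.3] 497.0
jarS [389. 307.  85.] [-0.4 -0.4] 496.0
tub [698. -12.  -1.] [-0.2 -0.2] 698.0
red [ 358. -500.   29.] [0.4 0.1] 615.0
{'fx': 324.0842231776029, 'fy': 324.0842231776029, 'cx': 280.92815160053925, 'cy': 209.91901867650068, 'origin': array([ 214.46697817, -616.90651519,  373.53171014]), 'attitude': array([ 0.7761982 , -0.10589006,  0.08528192, -0.61565464])} [ 68.28709262  -0.13741506 -70.47950758] 
 [[ 0.974  0.228 -0.   ]
 [ 0.228 -0.974  0.002]
 [-0.    -0.002 -1.   ]]
```

```bash
python3 -m pendant '[[0.2,-0.13,0,0.1,1],[0.4,-0.27,0,0.147,1],[0.6,-0.4,0,0.147,1],[0.8,-0.53,0,0.147,1],[1,-0.67,0,0.147,1],[1,-0.67,0,0.147,1],[1,-0.67,0,0.147,1],[1,-0.67,0,0.147,1]]' 60
cat > look.py <<'E'
import sys,pickle
from h import *
n=sys.argv[1]; m=bot.camera_model("wrist"); im=bot.grab_frame("wrist"); s=bot.get_state()
cv2.imwrite(f"pics/{n}.png",im[:,:,::-1]); pickle.dump(m,open(n+".pkl","wb"))
print(s["time_s"],s["position"].round(1),rot(s["eef_rot"]).round(3).tolist(),m["origin"].round(1),s["opening"],s["ft_force"].round(1))
E
python3 look.py w1
```

```text
time_s: 1.1
position: [393.8, -369.3, 303.7]
eef_rot: [0.0, 1.0, -0.001, -0.0]
ft_force: [-0.3, -0.7, -0.3]
opening: 84.8
grasp_force: 0.0
1.15 [ 393.3 -369.9  303.8] [[1.0, -0.003, -0.001], [-0.003, -1.0, -0.001], [-0.001, 0.001, -1.0]] [ 462.1 -369.2  374.1] 85.44521750182842 [ 0.6 -0.5 -0.1]
```

View pics/w1.png

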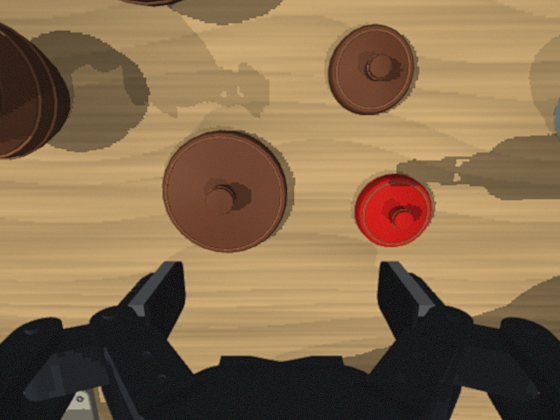

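The wrist view shows the large lid at (225,192) with its knob at (218,202), the small brown lid at (372,69) with its knob at (380,67), the red one at (394,210), and the medium jar at the left edge. I'll shift by about 100 mm for a second view.

```bash
python3 -m pendant '[[0.2,-0.15,0,0,1],[0.3,-0.33,0,0,1],[0.4,-0.5,0,0,1],[0.4,-0.5,0,0,1],[0.4,-0.5,0,0,1]]' && python3 look.py w2
python3 - <<'E'
import pickle
from h import *
m=pickle.load(open("w1.pkl","rb"));m2=pickle.load(open("w2.pkl","rb"))
print(rot(m["attitude"]).round(3).tolist())
for n,X in dict(L=(379,-306,34),S=(510,-465,34),jL=(632,-261,135),jM=(487,-100,112),M=(470,109,34)).items(): print(n,proj(m,X).round(),proj(m2,X).round())
E
```

```text
time_s: 1.78
position: [513.9, -220.4, 303.8]
eef_rot: [0.0, 1.0, -0.001, -0.0]
ft_force: [-0.5, -0.6, 0.1]
opening: 85.6
grasp_force: 0.0
1.825 [ 513.4 -221.4  303.8] [[1.0, -0.004, -0.001], [-0.004, -1.0, -0.001], [-0.001, 0.001, -1.0]] [ 582.2 -220.3  374.2] 85.38029494759132 [-1.  -0.5  1. ]
[[-0.002, 0.963, 0.27], [-1.0, -0.002, -0.0], [0.0, -0.27, 0.963]]
L [223. 199.] [354. 298.]
S [380.  67.] [509. 188.]
jL [  90. -191.] [341.  42.]
jM [-74.  85.] [141. 235.]
M [-195.  112.] [-17. 225.]
```

View pics/w2.png

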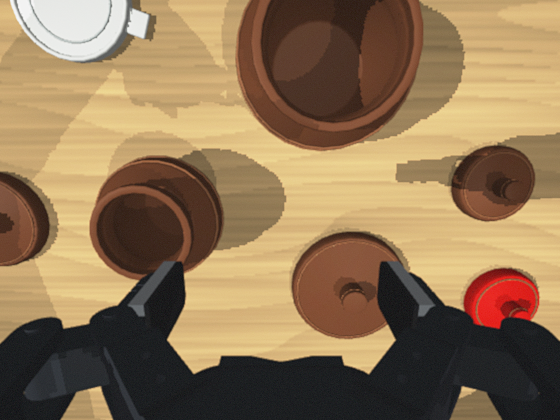

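View 2 shows the large knob at (355,293), the small knob at (507,190), and the medium jar's mouth ellipse centred at (141,232). The large jar's rim spans x 247–422 with its bottom at y 131. I'll enlarge the knobs to pick them.

Run:
```python
import cv2,numpy as np
f=lambda n,x,y:cv2.resize(cv2.imread(f"pics/{n}.png")[y-24:y+24,x-32:x+32],(384,288),interpolation=cv2.INTER_CUBIC)
cv2.imwrite("pics/k.png",np.vstack([np.hstack([f("w1",220,200),f("w1",380,68)]),np.hstack([f("w2",355,294),f("w2",507,188)])]))
```

```text
(no output)
```

View pics/k.png

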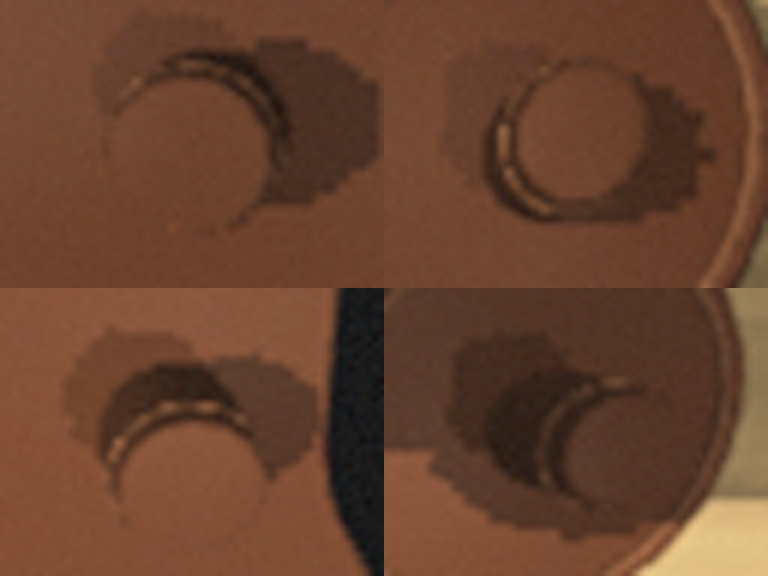

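Run:
```python
import pickle
from h import *
m=pickle.load(open("w1.pkl","rb"));m2=pickle.load(open("w2.pkl","rb"))
for n,a,b,z in (("L",(219.2,201.8),(355.5,304.5),46),("S",(380.7,66),(516,191),46)): print(n,tri(m,a,m2,b).round(1),plane(m,a,z).round(1),plane(m2,b,z).round(1))
t,s=bot.camera_model("top"),bot.camera_model("scene")
A=np.array
print("jM",plane(m2,(141,232),112).round(1),tri(m2,(141,232),s,A((489,234))/2.5+[60,135]).round(1),tri(m2,(141,232),t,A((397,201))/2.8+[165,155]).round(1))
# fit jar rim circle: predicted rim extents
for n,X,r in(("jL",(632,-261,135),58),("jM",(487,-100,112),44)):
    q=A([proj(m2,A(X)+[r*np.cos(k),r*np.sin(k),0]) for k in np.linspace(0,6.28,90)]); print(n,q.min(0).round(),q.max(0).round())
```

```text
L [ 379.3 -304.9   48.6] [ 378.9 -304.6   46. ] [ 377.4 -305.4   46. ]
S [ 509.7 -462.5   47.2] [ 509.6 -462.6   46. ] [ 509.8 -463.6   46. ]
jM [ 489.4 -100.4  112. ] [485.6 -96.1 101.6] [ 486.5 -100.5  108.9]
jL [255. -62.] [429. 131.]
jM [ 89. 184.] [192. 281.]
```

```bash
python3 -m pendant '[[-0.15,0.09,0,0,1],[-0.3,0.19,0,0,1],[-0.45,0.279,0,0,1],[-0.45,0.279,0.15,0,1],[-0.45,0.279,0.3,0,1],[-0.45,0.279,0.45,0,1],[-0.45,0.279,0.6,0,1],[-0.45,0.279,0.65,0,1],[-0.45,0.279,0.67,0,1],[-0.45,0.279,0.67,0,1]]' && python3 look.py w3
```

```text
time_s: 3.08
position: [379.6, -303.5, 103.8]
eef_rot: [0.001, 1.0, -0.001, 0.001]
ft_force: [-0.6, -0.2, 0.4]
opening: 85.4
grasp_force: 0.0
3.125 [ 379.9 -303.4  104.1] [[1.0, -0.002, 0.002], [-0.002, -1.0, -0.001], [0.002, 0.001, -1.0]] [ 447.8 -303.4  174.3] 85.38092663939067 [ 0.1 -0.8 -0.8]
```

View pics/w3.png

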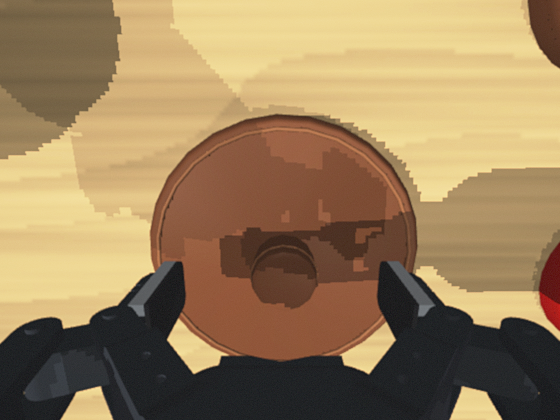

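The knob at (284,278) is centred between the pads, so I'm lowering 4 mm and closing.

```bash
python3 -m pendant '[[0,0,0.013,0,1],[0,0,0.013,0,0],[0,0,0.013,0,-1],[0,0,0.013,0,-1],[0,0,0.013,0,-1],[0,0,0.013,0,-1],[0,0,0.013,0,-1],[0,0,0.013,0,-1]]' 60
```

```text
time_s: 4.12
position: [379.9, -302.7, 99.6]
eef_rot: [0.0, 1.0, -0.001, 0.001]
ft_force: [-0.3, 0.5, 6.2]
opening: 27.9
grasp_force: 58.6
```

```bash
python3 -m pendant '[[0,0,-0.05,0,-1],[0,0,-0.18,0,-1],[0,0,-0.33,0,-1],[0,0,-0.48,0,-1],[0,0,-0.633,0,-1],[0,0,-0.633,0,-1],[0,0,-0.633,0,-1]]' && python3 -m pendant '[[0.1,-0.02,0,0,-1],[0.25,-0.05,0,0,-1],[0.4,-0.08,0,0,-1],[0.55,-0.11,0,0,-1],[0.7,-0.14,0,0,-1],[0.8,-0.157,0,0,-1],[0.84,-0.157,0,0,-1],[0.84,-0.157,0,0,-1],[0.84,-0.157,0,0,-1]]'
python3 look.py w4
python3 - <<'E'
from h import *
f=lambda n,x,y,k:cv2.resize(bot.grab_frame(n)[y-75:y+75,x-70:x+70,::-1],None,fx=k,fy=k,interpolation=cv2.INTER_CUBIC)
w=cv2.imread("pics/w4.png")
cv2.imwrite("pics/c4.png",np.hstack([cv2.resize(w,(400,300)),cv2.resize(f("scene",240,290,2),(280,300))]))
E
```

```text
time_s: 5.0
position: [378.6, -301.8, 288.4]
eef_rot: [-0.001, 1.0, -0.001, -0.001]
ft_force: [0.3, -0.1, -3.6]
opening: 27.9
grasp_force: 60.1
time_s: 6.12
position: [629.6, -256.8, 288.3]
eef_rot: [0.0, 1.0, -0.002, -0.001]
ft_force: [0.4, -0.4, -3.5]
opening: 27.9
grasp_force: 60.1
6.175 [ 629.9 -256.8  288.7] [[1.0, -0.003, -0.002], [-0.003, -1.0, -0.0], [-0.002, 0.0, -1.0]] [ 698.1 -256.9  358.6] 27.711202598323727 [-0.8  0.2 -4.3]
```

View pics/c4.png

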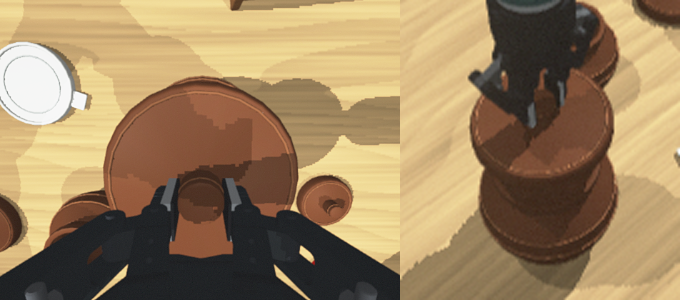

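Run:
```python
from h import *
t,s=bot.camera_model("top"),bot.camera_model("scene")
for n,a,b,z in [("jarL",(531,75),(457,403),135),("jarM",(397,201),(489,234),112),("jarS",(56,289),(681,42),92),("lidM",(228,226),(618,181),34)]:
    print(n,plane(t,np.array(a)/2.8+[165,155],z).round(1),plane(s,np.array(b)/2.5+[60,135],z).round(1))
```

```text
jarL [ 630.2 -261.3  135. ] [ 635.8 -261.3  135. ]
jarM [ 485.1 -101.3  112. ] [ 493.  -102.5  112. ]
jarS [387.3 304.1  92. ] [395.7 301.1  92. ]
lidM [466.5 105.4  34. ] [476.4 107.7  34. ]
```

```bash
python3 -m pendant '[[0.008,0.007,0.05,0,-1],[0.008,0.007,0.1,0,-1],[0.008,0.007,0.14,0,-1],[0.008,0.007,0.17,0,-1],[0.008,0.007,0.19,0,-1],[0.008,0.007,0.205,0,-1],[0.008,0.007,0.205,0,-1]]'; python3 -m pendant '[[0,0,0.007,0,-1],[0,0,0.014,0,-1],[0,0,0.014,0,-1]]'
```

```text
time_s: 7.1
position: [633.9, -257.8, 227.3]
eef_rot: [-0.0, 1.0, -0.001, -0.0]
ft_force: [0.6, 0.2, -3.9]
opening: 27.8
grasp_force: 60.0
time_s: 7.48
position: [634.0, -257.9, 223.3]
eef_rot: [0.0, 1.0, -0.001, 0.0]
ft_force: [-0.7, 0.3, -3.3]
opening: 27.9
grasp_force: 60.0
```

```bash
python3 -m pendant '[[0,0,0.004,0,-1],[0,0,0.008,0,-1],[0,0,0.008,0,-1]]'
```

```text
time_s: 7.85
position: [634.2, -257.9, 222.8]
eef_rot: [0.0, 1.0, -0.001, 0.001]
ft_force: [-3.6, 1.2, 7.8]
opening: 27.7
grasp_force: 61.2
```

Contact came at 222.8, against 222.6 expected. I'm releasing and rising.

```bash
python3 -m pendant '[[0,0,0,0,-0.3],[0,0,0,0,0],[0,0,0,0,0.5],[0,0,0,0,1],[0,0,-0.05,0,1],[0,0,-0.15,0,1],[0,0,-0.3,0,1],[0,0,-0.4,0,1],[0,0,-0.4,0,1]]'; python3 look.py w5
python3 - <<'E'
from h import *
a=bot.grab_frame("scene")[170:370,150:330,::-1]
cv2.imwrite("pics/c5.png",np.hstack([cv2.resize(cv2.imread("pics/w5.png"),(480,360)),cv2.resize(a,(320,360),interpolation=cv2.INTER_CUBIC)]))
E
```

```text
time_s: 8.98
position: [635.2, -258.5, 345.1]
eef_rot: [0.001, 1.0, -0.001, 0.003]
ft_force: [-0.2, 0.4, 0.3]
opening: 85.2
grasp_force: 0.0
9.025 [ 634.3 -258.1  342.7] [[1.0, -0.001, 0.003], [-0.001, -1.0, -0.001], [0.003, 0.001, -1.0]] [ 703.  -258.3  416. ] 85.56532823882958 [ 0.2 -0.4 -0.6]
```

View pics/c5.png

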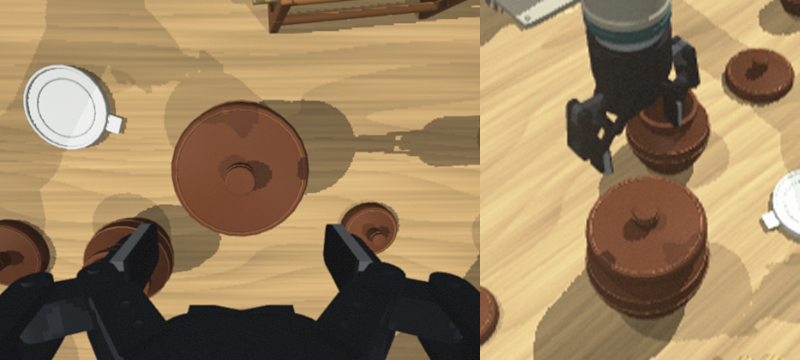

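The large lid is seated flat and centred on its jar. Next are the medium lid and the small jar, from two wrist views.

```bash
python3 -m pendant '[[-0.09,-0.16,0,0,1],[-0.18,-0.32,0,0,1],[-0.27,-0.48,0,0,1],[-0.36,-0.64,0,0,1],[-0.43,-0.8,0,0,1],[-0.5,-0.9,0,0,1],[-0.5,-0.9,0,0,1],[-0.5,-0.9,0,0,1]]'; python3 look.py w6; python3 -m pendant '[[-0.08,-0.16,0,0,1],[-0.16,-0.32,0,0,1],[-0.25,-0.5,0,0,1],[-0.25,-0.5,0,0,1],[-0.25,-0.5,0,0,1]]'; python3 look.py w7
python3 - <<'E'
import cv2,numpy as np
cv2.imwrite("pics/c6.png",np.hstack([cv2.resize(cv2.imread(f"pics/{n}.png"),(400,300),interpolation=cv2.INTER_AREA) for n in("w6","w7")]))
E
```

```text
time_s: 10.07
position: [484.3, 11.7, 340.3]
eef_rot: [0.0, 1.0, -0.001, -0.0]
ft_force: [-0.4, 0.1, -0.5]
opening: 85.0
grasp_force: 0.0
10.125 [484.6  11.3 340.4] [[1.0, -0.003, -0.0], [-0.003, -1.0, -0.001], [-0.0, 0.001, -1.0]] [552.6  11.8 410.7] 85.2724993234323 [ 0.1 -0.5 -0.4]
time_s: 10.75
position: [410.2, 161.4, 340.6]
eef_rot: [0.0, 1.0, -0.001, 0.0]
ft_force: [0.1, -0.2, 0.5]
opening: 85.4
grasp_force: 0.0
10.8 [410.4 160.9 340.7] [[1.0, -0.004, 0.0], [-0.004, -1.0, -0.001], [0.0, 0.001, -1.0]] [478.5 161.4 411.1] 85.35141831514585 [ 0.3 -0.4  0. ]
```

View pics/c6.png

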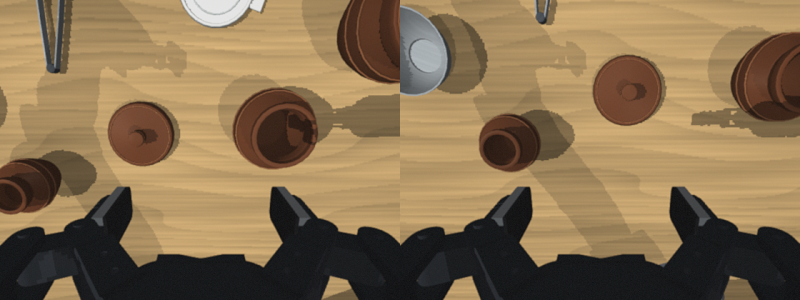

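The left view shows the medium knob at c(139,137), the right view at c(629,92). The small jar's mouth is at c(500,149) on the right, and the medium jar's mouth is near c(282,136) on the left.

Run:
```python
import pickle
from h import *
m=pickle.load(open("w6.pkl","rb"));m2=pickle.load(open("w7.pkl","rb"))
A=lambda *p:np.array(p)*1.4
print("M",tri(m,A(139,137),m2,A(229,92)).round(1),plane(m,A(139,137),46).round(1),plane(m2,A(229,92),46).round(1))
print("jS",tri(m,A(10,194),m2,A(100,149)).round(1),plane(m,A(10,194),92).round(1),plane(m2,A(100,149),92).round(1))
print("jM",plane(m,A(282,136),112).round(1))
for n,mm,X,r in(("jS",m2,(389,303,92),30),("jM",m,(488,-100.5,112),44),("knobM",m,(470,107,46),13),("knobM",m2,(470,107,46),13)):
    q=np.array([proj(mm,np.array(X)+[r*np.cos(k),r*np.sin(k),0]) for k in np.linspace(0,6.28,90)])/1.4; print(n,q.min(0).round(),q.max(0).round())
```

```text
M [468.  115.8  28.3] [472.1 111.1  46. ] [468.4 117.9  46. ]
jS [388.  311.2  79.3] [394.7 299.9  92. ] [391.1 305.4  92. ]
jM [487.6 -95.5 112. ]
jS [ 81. 130.] [123. 170.]
jM [252. 102.] [320. 167.]
knobM [134. 130.] [150. 146.]
knobM [228.  82.] [245. 100.]
```

```bash
python3 -m pendant '[[0.1,0.08,0,0,1],[0.2,0.167,0.05,0,1],[0.2,0.167,0.2,0,1],[0.2,0.167,0.35,0,1],[0.2,0.167,0.5,0,1],[0.2,0.167,0.617,0,1],[0.2,0.167,0.617,0,1],[0.2,0.167,0.617,0,1]]'; python3 look.py w8
```

```text
time_s: 11.8
position: [470.4, 111.2, 156.6]
eef_rot: [0.0, 1.0, -0.002, 0.001]
ft_force: [0.6, 0.5, 1.0]
opening: 85.2
grasp_force: 0.0
11.85 [470.6 111.6 157. ] [[1.0, -0.003, 0.003], [-0.003, -1.0, 0.0], [0.003, -0.0, -1.0]] [538.6 111.2 227.1] 85.96556802244253 [-0.1 -0.5  0.9]
```

View pics/w8.png

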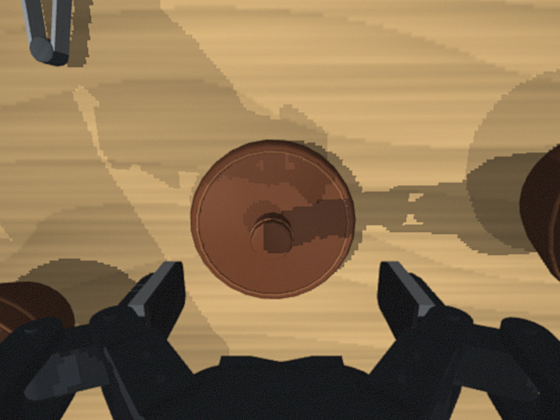

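The medium knob's top is at (271,236), inside the disc centred at (273,219).

Run:
```python
import pickle
from h import *
m=pickle.load(open("w8.pkl","rb")); X=plane(m,(271,236),46); print(X, rel([X[0],X[1],99.5]))
print(proj(m,X+[13,0,0]),proj(m,X-[13,0,0]),proj(m,X+[0,13,0]))
```

```text
[472.13208712 117.3219462   46.        ] [ 0.00459408 -0.01897561  0.19166842]
[270.73513398 214.98219206] [271.25543663 256.26956075] [249.09106248 236.07413617]
```

```bash
python3 -m pendant '[[0.002,-0.017,0.05,0,1],[0.002,-0.018,0.12,0,1],[0.002,-0.018,0.17,0,1],[0.002,-0.018,0.19,0,1],[0.002,-0.018,0.19,0,0],[0.002,-0.018,0.19,0,-1],[0.002,-0.018,0.19,0,-1],[0.002,-0.018,0.19,0,-1],[0.002,-0.018,0.19,0,-1],[0.002,-0.018,0.19,0,-1]]' 60; python3 -m pendant '[[0,0,0,0,-1],[0,0,-0.05,0,-1],[0,0,-0.18,0,-1],[0,0,-0.33,0,-1],[0,0,-0.48,0,-1],[0,0,-0.56,0,-1],[0,0,-0.56,0,-1],[0,0,-0.56,0,-1]]'
```

```text
time_s: 13.1
position: [470.5, 118.1, 99.3]
eef_rot: [-0.0, 1.0, -0.0, 0.001]
ft_force: [0.2, 0.2, 5.4]
opening: 24.1
grasp_force: 58.6
time_s: 14.1
position: [469.1, 117.3, 265.9]
eef_rot: [0.0, 1.0, -0.001, -0.001]
ft_force: [-0.1, -0.2, -3.3]
opening: 24.0
grasp_force: 59.2
```

```bash
python3 -m pendant '[[0.01,0.08,0,0,-1],[0.02,0.2,0,0,-1],[0.03,0.35,0,0,-1],[0.04,0.5,0,0,-1],[0.06,0.65,0,0,-1],[0.06,0.723,0,0,-1],[0.06,0.723,0,0,-1],[0.06,0.723,0,0,-1]]'; python3 -m pendant '[[0,0,0.05,0,-1],[0,0,0.1,0,-1],[0,0,0.14,0,-1],[0,0,0.17,0,-1],[0,0,0.19,0,-1],[0,0,0.2,0,-1],[0,0,0.21,0,-1],[0,0,0.215,0,-1],[0,0,0.215,0,-1]]'; python3 -m pendant '[[0,0,0.007,0,-1],[0,0,0.007,0,-1]]'
```

```text
time_s: 15.1
position: [487.2, -98.0, 265.7]
eef_rot: [-0.001, 1.0, -0.0, -0.001]
ft_force: [0.1, 0.2, -2.7]
opening: 23.6
grasp_force: 59.5
time_s: 16.23
position: [487.8, -99.3, 202.3]
eef_rot: [0.0, 1.0, -0.001, 0.0]
ft_force: [1.0, -0.3, -3.0]
opening: 23.6
grasp_force: 59.5
time_s: 16.48
position: [487.7, -99.3, 200.0]
eef_rot: [-0.0, 1.0, -0.001, -0.0]
ft_force: [-0.3, 0.2, -2.7]
opening: 23.7
grasp_force: 59.3
```

```bash
python3 -m pendant '[[0,0,0.004,0,-1],[0,0,0.006,0,-1],[0,0,0.006,0,-1]]'
```

```text
time_s: 16.85
position: [487.8, -99.3, 199.4]
eef_rot: [0.0, 1.0, -0.001, 0.0]
ft_force: [-2.0, 0.3, 8.8]
opening: 24.1
grasp_force: 60.5
```

Contact came at 199.4, against 199.3 expected. I'm releasing and going to the small brown lid.

```bash
python3 -m pendant '[[0,0,0,0,-0.3],[0,0,0,0,0],[0,0,0,0,0.5],[0,0,0,0,1],[0,0,-0.05,0,1],[0,0,-0.15,0,1],[0,0,-0.3,0,1],[0,0,-0.3,0,1],[0,0,-0.3,0,1]]'; python3 -m pendant '[[0,0.2,0,0,1],[0,0.4,0,0,1],[0.02,0.6,0,0,1],[0.05,0.8,0,0,1],[0.07,1,0,0,1],[0.07,1,0,0,1],[0.07,1,0,0,1]]'; python3 look.py w9; python3 -m pendant '[[0,0.1,0.05,0,1],[0,0.205,0.2,0,1],[0,0.205,0.35,0,1],[0,0.205,0.43,0,1],[0,0.205,0.43,0,1],[0,0.205,0.43,0,1]]'; python3 look.py w10
python3 - <<'E'
from h import *
s=bot.grab_frame("scene")[150:290,90:290,::-1]
cv2.imwrite("pics/c10.png",np.hstack([cv2.imread("pics/w10.png")[100:340,80:480],cv2.resize(s,(343,240),interpolation=cv2.INTER_CUBIC)]))
E
```

```text
time_s: 17.98
position: [487.5, -99.2, 288.7]
eef_rot: [0.0, 1.0, -0.001, 0.0]
ft_force: [-0.6, 0.3, -0.1]
opening: 85.4
grasp_force: 0.0
time_s: 18.85
position: [507.9, -398.3, 286.7]
eef_rot: [-0.001, 1.0, -0.001, -0.001]
ft_force: [0.5, 0.8, -0.5]
opening: 85.3
grasp_force: 0.0
18.9 [ 508.4 -397.4  287.1] [[1.0, 0.0, -0.002], [0.0, -1.0, 0.003], [-0.002, -0.003, -1.0]] [ 576.3 -398.4  357. ] 84.80514675137971 [ 0.4  0.3 -0. ]
time_s: 19.65
position: [509.5, -460.2, 160.7]
eef_rot: [0.0, 1.0, 0.0, 0.001]
ft_force: [0.1, -0.2, 0.9]
opening: 85.6
grasp_force: 0.0
19.7 [ 509.5 -460.6  161.1] [[1.0, 0.0, 0.002], [0.0, -1.0, -0.002], [0.002, 0.002, -1.0]] [ 577.6 -459.9  231.2] 85.56973471749056 [-0.3 -0.6 -0.4]
```

View pics/c10.png

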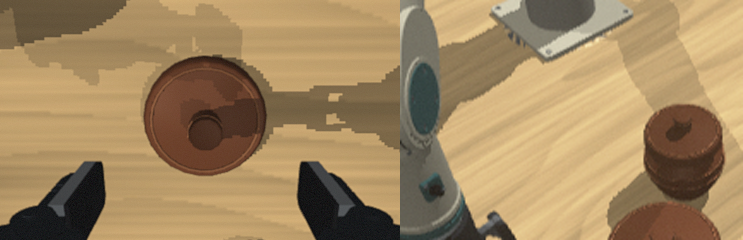

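The medium lid sits flat on its jar. The small brown lid's knob is at wrist (285,234), between the pads and about 2 mm off in y. I'm grasping it.

```bash
python3 -m pendant '[[0,0.007,0.05,0,1],[0,0.007,0.13,0,1],[0,0.007,0.18,0,1],[0,0.007,0.204,0,1],[0,0.007,0.204,0,0],[0,0.007,0.204,0,-1],[0,0.007,0.204,0,-1],[0,0.007,0.204,0,-1],[0,0.007,0.204,0,-1],[0,0.007,0.204,0,-1]]' 50; python3 -m pendant '[[0,0,0,0,-1],[0,0,0,0,-1],[0,0,-0.05,0,-1],[0,0,-0.18,0,-1],[0,0,-0.33,0,-1],[0,0,-0.48,0,-1],[0,0,-0.63,0,-1],[0,0,-0.7,0,-1],[0,0,-0.7,0,-1]]'
```

```text
time_s: 21.0
position: [508.7, -463.4, 98.8]
eef_rot: [0.001, 1.0, -0.001, 0.001]
ft_force: [-0.5, -0.8, 4.2]
opening: 20.0
grasp_force: 48.9
time_s: 22.12
position: [508.7, -463.0, 310.2]
eef_rot: [0.001, 1.0, -0.0, 0.001]
ft_force: [-0.1, -0.2, -2.3]
opening: 20.1
grasp_force: 49.0
```

```bash
python3 -m pendant '[[0,-0.1,0,0,-1],[0,-0.25,0,0,-1],[0,-0.42,0,0,-1],[0,-0.6,0,0,-1],[0,-0.8,0,0,-1],[0,-0.95,0,0,-1],[0,-1,0,0,-1]]'; python3 -m pendant '[[-0.05,-0.2,0,0,-1],[-0.1,-0.4,0,0,-1],[-0.15,-0.6,0,0,-1],[-0.2,-0.8,0,0,-1],[-0.2,-0.95,0,0,-1],[-0.2,-1,0,0,-1],[-0.2,-1,0,0,-1]]';  python3 -m pendant '[[-0.05,-0.15,0,0,-1],[-0.1,-0.3,0,0,-1],[-0.15,-0.45,0,0,-1],[-0.197,-0.55,0.05,0,-1],[-0.197,-0.56,0.2,0,-1],[-0.197,-0.56,0.3,0,-1],[-0.197,-0.56,0.36,0,-1],[-0.197,-0.56,0.36,0,-1],[-0.197,-0.56,0.36,0,-1]]'
python3 - <<'E'
from h import *
f=lambda im,x,y:cv2.resize(im[max(0,y-45):max(0,y-45)+90,x-45:x+45],(400,400),interpolation=cv2.INTER_CUBIC)
import cv2
s=bot.grab_frame("scene")[:,:,::-1]
cv2.imwrite("pics/c14.png",np.hstack([f(cv2.imread("pics/w7.png"),145,208),f(s,330,150)]))
print(bot.get_state()["position"])
E
```

```text
time_s: 23.0
position: [507.8, -158.8, 306.8]
eef_rot: [-0.001, 1.0, 0.002, -0.002]
ft_force: [0.6, -0.5, -1.0]
opening: 20.0
grasp_force: 49.1
time_s: 23.88
position: [448.9, 136.9, 307.4]
eef_rot: [0.001, 1.0, -0.0, -0.001]
ft_force: [0.7, -1.3, -2.0]
opening: 20.1
grasp_force: 49.2
time_s: 25.0
position: [391.2, 304.2, 200.6]
eef_rot: [0.0, 1.0, -0.002, 0.0]
ft_force: [-0.2, 0.3, -0.5]
opening: 20.3
grasp_force: 49.2
[391.07672297 304.63908862 200.88645895]
```

View pics/c14.png

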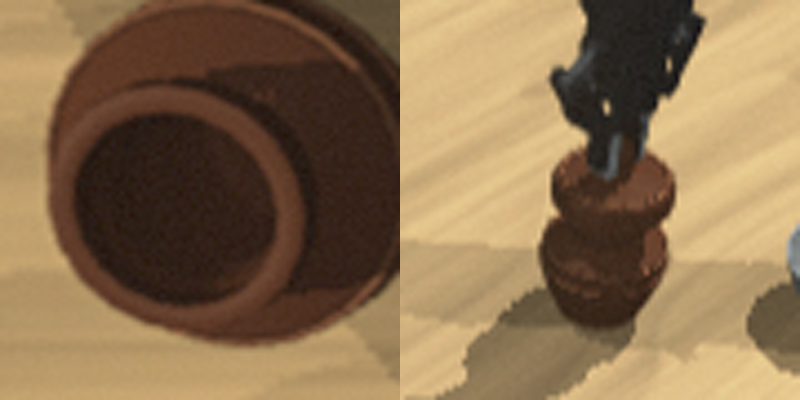

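In the left crop the small jar's rim spans x 52–307 and y 82–327, so the centre is at w7 (140.4,209), or about (391,305) mm. The lid hovers right over it, so I'm lowering.

```bash
python3 -m pendant '[[-0.003,-0.002,0.025,0,-1],[-0.003,-0.002,0.045,0,-1],[-0.003,-0.002,0.06,0,-1],[-0.003,-0.002,0.066,0,-1],[-0.003,-0.002,0.066,0,-1]]'; python3 -m pendant '[[0,0,0.004,0,-1],[0,0,0.007,0,-1],[0,0,0.007,0,-1]]'
```

```text
time_s: 25.68
position: [389.1, 305.8, 180.2]
eef_rot: [0.0, 1.0, -0.001, -0.0]
ft_force: [-0.4, -0.4, -0.5]
opening: 20.3
grasp_force: 49.2
time_s: 26.05
position: [389.3, 306.0, 178.8]
eef_rot: [-0.0, 1.0, -0.001, 0.0]
ft_force: [-0.5, -1.1, 4.7]
opening: 19.9
grasp_force: 49.9
```

Contact came at exactly the expected 178.8. I'm releasing and rising clear.

```bash
python3 -m pendant '[[0,0,0,0,-0.3],[0,0,0,0,0],[0,0,0,0,0.5],[0,0,0,0,1],[0,0,-0.05,0,1],[0,0,-0.15,0,1],[0,0,-0.3,0,1],[0,0,-0.45,0,1],[0,0,-0.45,0,1],[0,0,-0.45,0,1]]'; python3 look.py w11
python3 - <<'E'
import pickle
from h import *
m=pickle.load(open("w11.pkl","rb")); im=cv2.imread("pics/w11.png"); hsv=cv2.cvtColor(im,cv2.COLOR_BGR2HSV)
k=(((hsv[...,0]<11)|(hsv[...,0]>170))&(hsv[...,1]>90)).astype(np.uint8)
c=proj(m,(391,305,98)); n,l,st,ce=cv2.connectedComponentsWithStats(k); i=l[int(c[1])-25,int(c[0])]
q=np.array([proj(m,np.array((391,305,98))+[44*np.cos(a),44*np.sin(a),0]) for a in np.linspace(0,6.28,60)])
print(i,st[i],ce[i],"pred",q.min(0),q.max(0))
E
```

```text
time_s: 27.3
position: [388.9, 305.5, 313.5]
eef_rot: [-0.0, 1.0, -0.001, 0.0]
ft_force: [-0.6, 0.1, 0.2]
opening: 85.2
grasp_force: 0.0
27.35 [388.7 305.4 312.8] [[1.0, -0.001, -0.001], [-0.001, -1.0, -0.001], [-0.001, 0.001, -1.0]] [457.1 305.6 384. ] 85.23581899938843 [0.2 0.  0.2]
0 [     0      0    560    420 230697] [279.49063057 209.85888416] pred [233.24685118 145.75954779] [330.50913773 240.70772288]
```

Run:
```python
import cv2,numpy as np
im=cv2.imread("pics/w11.png"); h=cv2.cvtColor(im,cv2.COLOR_BGR2HSV)
for p in [(282,165),(260,190),(305,190),(282,225),(282,120),(220,190)]: print(p,h[p[1],p[0]])
k=((h[...,0]<13)&(h[...,1]>60)).astype(np.uint8); k=cv2.morphologyEx(k,cv2.MORPH_CLOSE,np.ones((7,7)))
n,l,s,c=cv2.connectedComponentsWithStats(k); [print(s[i],c[i].round()) for i in range(1,n) if s[i,4]>1500]
```

```text
(282, 165) [ 11 156  95]
(260, 190) [ 10 134 103]
(305, 190) [ 12 147  52]
(282, 225) [ 10 162  88]
(282, 120) [ 18 113 169]
(220, 190) [ 18 108 173]
[ 234  141   94   97 7071] [280. 190.]
```

The brown blob (x 234–328, y 141–238) matches the predicted seated lid (x 233–330, y 146–241). I'm handing in.

```bash
python3 -c "from bench import bot; print(bot.job_done())"
```

```text
the job is handed in; nothing more can be done
None
```

I put all three brown onggi lids on their matching jars and handed the job in at about 27 s of robot time; each met its rim within about 0.2 mm of the expected height, but the hand-in returned no verdict.

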